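# Load the measuring dock in reverse order

### The job

Move the four sensor heads from the coloured trays of the parking rack into the four bays of the measuring dock, one to a bay, in the reverse order: the sensor parked farthest to the robot's left goes into the dock's bay farthest to the robot's right, the next one beside it, and so on. Keep every sensor upright all the time, and leave each standing flat and free on the floor of its bay.

Things in the scene. Friction and masses are not known exactly. Their poses are not given: they have to be found in the camera images.
- red_sensor: Loose red sensor head: upright round capsule with an aluminium barrel, red cap band and small brass connector on top. Barrel and cap 34 mm across (the grip, 8 to 70 mm above the underside), black rubber foot 38 mm across and 8 mm high, connector 12 mm across from 70 to 80 mm; about 0.14 kg. Origin at the centre of its underside, z along its axis, up. Starts standing in the red tray.
- yellow_sensor: Loose yellow sensor head: upright round capsule with an aluminium barrel, yellow cap band and small brass connector on top. Barrel and cap 34 mm across (the grip, 8 to 70 mm above the underside), black rubber foot 38 mm across and 8 mm high, connector 12 mm across from 70 to 80 mm; about 0.14 kg. Origin at the centre of its underside, z along its axis, up. Starts standing in the yellow tray.
- green_sensor: Loose green sensor head: upright round capsule with an aluminium barrel, green cap band and small brass connector on top. Barrel and cap 34 mm across (the grip, 8 to 70 mm above the underside), black rubber foot 38 mm across and 8 mm high, connector 12 mm across from 70 to 80 mm; about 0.14 kg. Origin at the centre of its underside, z along its axis, up. Starts standing in the green tray.
- blue_sensor: Loose blue sensor head: upright round capsule with an aluminium barrel, blue cap band and small brass connector on top. Barrel and cap 34 mm across (the grip, 8 to 70 mm above the underside), black rubber foot 38 mm across and 8 mm high, connector 12 mm across from 70 to 80 mm; about 0.14 kg. Origin at the centre of its underside, z along its axis, up. Starts standing in the blue tray.
- red_tray: Square red tray, fixed on the parking rack, in which the red sensor starts: 54 x 54 mm outside, 14 mm high, walls 3 mm, floor 3 mm thick. Origin at the centre of its underside, 10 mm above the table; same axes as the parking rack. It stays put when the sensor is gone, so the trays keep showing the starting order.
- yellow_tray: Square yellow tray, fixed on the parking rack, in which the yellow sensor starts: 54 x 54 mm outside, 14 mm high, walls 3 mm, floor 3 mm thick. Origin at the centre of its underside, 10 mm above the table; same axes as the parking rack. It stays put when the sensor is gone, so the trays keep showing the starting order.
- green_tray: Square green tray, fixed on the parking rack, in which the green sensor starts: 54 x 54 mm outside, 14 mm high, walls 3 mm, floor 3 mm thick. Origin at the centre of its underside, 10 mm above the table; same axes as the parking rack. It stays put when the sensor is gone, so the trays keep showing the starting order.
- blue_tray: Square blue tray, fixed on the parking rack, in which the blue sensor starts: 54 x 54 mm outside, 14 mm high, walls 3 mm, floor 3 mm thick. Origin at the centre of its underside, 10 mm above the table; same axes as the parking rack. It stays put when the sensor is gone, so the trays keep showing the starting order.
- parking_rack: Fixed aluminium plate, 70 x 250 x 10 mm (x, y, z), carrying the four coloured trays side by side in a row 60 mm apart, at y = +90, +30, -30 and -90 mm; which colour is where changes. Origin at the centre of its underside, on the table; x points away from the robot, y along the row to the robot's left, z up.
- measuring_dock: Fixed white-grey dock: four empty bays, 54 x 54 mm inside, centred on x = 0, y = +90, +30, -30, -90 mm. Bay floors 12 mm above the table, walls 6 mm thick reach 26 mm; a cream ledge with green lamps, 22 mm high, on the far side to x = +55 mm. 246 mm long, near face at x = -33 mm. Origin: centre of its underside, on the table; x away from the robot, y along the row to the robot's left.
There are look-alikes about, which are no part of the job. Leave any purple look-alike of the red_sensor alone.

How it is judged:
By the outcome, as a careful person would: the job done as asked, in the order asked, and still so for the second after the job is handed in, with the robot touching nothing.
It also fails if it takes over 112 s, if anything falls off the work surface, if the arm or the gripper's body presses on something with over 40 N, if the wrist force passes 120 N, or if a joint passes its speed limit or range.

### The arm

A 6-joint arm with a two-finger parallel gripper is mounted at the origin on the work surface. World frame = base frame: x ahead of the robot, y to its left, z up, the work surface at z = 0. Lengths are in m, angles in rad, forces in N, time in s.
With the tool pointing down it reaches from about 0.3 to 0.775 m from the base axis. Payload 14.6 kg.
Tool frame: the origin (TCP) lies at the very end of the fingers, on their centre line; the grasp point (between the pads) lies 19 mm behind it (ctrl.grasp_offset is the distance from the TCP to the grasp point, in m); z points along the fingers, y is the line along which they close (so a half turn about z gives the same grasp; the last joint's range is limited). The gripper opens to 94 mm and grips with 3 to 60 N. Pads are 16 mm wide; open, the fingers measure 119 mm over their backs; the gripper's body (75 mm by 177 mm) begins 78 mm behind the grasp point.
Start: joints at [-1.32, 0.3, 1.521, -0, 1.321, -0.067], TCP at [0.172, -0.522, 0.205] pointing down, gripper open.
Joint ranges: [-3.03, 3.03], [-0.79, 2.21], [0.23, 2.52], [-1.04, 4.18], [0, 3.07], [-2.55, 2.55]. Speed limits (rad/s): [2.22, 2.22, 2.57, 3.14, 3.14, 3.14].

### API

Orientations are given as [roll, pitch, yaw] about the fixed x, y, z axes, in that order (R = Rz(yaw) Ry(pitch) Rx(roll)).
In Python, from station import ctrl gives the robot as it stands.
- The arm moves only by the tool step_arm, never from a script. Its argument "plan" is a list that holds one entry, the list of rows, each a list of 6 numbers: the shift along the tool's x, y, z in units of 30 mm (1.0 is 30 mm), then the turn, a rotation vector about the tool's x, y, z in units of 6 degrees (1.0 is 6 degrees). In form: [[[dx, dy, dz, wx, wy, wz], ...]]. A call has 1 to 8 rows; each row is the pose to reach, as a shift and turn from the pose commanded when the call began, along the tool's axes at that moment; what a row does not reach only later rows make up. A row lasts 1/12 s, in which the tool goes at most 41.7 mm and 7.16 degrees, less where a joint would pass 70% of its speed; a pose out of reach is approached as far as the arm can. A call with a gripper value outside its range is refused whole. "grip" is the opening, from 0 (shut) to 1 (fully open), set as the call begins (left out, the last holds). The fingers move at their own pace and stop on an object; "squeeze" is the grip in N (left out, the last holds). Time passes only in rows, so rows that repeat a pose let the fingers close. It gives the time, the measured TCP pose, the force, the opening and the grip force at its end, in the units of the state.
- ctrl.get_obs(): the state, without advancing time (a new reading comes with each control period).
- ctrl.camera(name): name is "scene" or "top"; returns the picture (400x640x3 uint8, red, green, blue); there is no depth.
- ctrl.camera_model(name): a dict with "intrinsics" (3x3 intrinsics, pixels), "R" (3x3) and "t" (3): a world point X has camera coordinates R X + t. Camera axes: x right, y down, z forward; pixel columns grow to the right and rows downward; lengths in m; the calibration is good to about 2 mm. A picture is of the moment at which its call begins. camera_model takes no time and is no camera call.
- ctrl.hand_in(): hands the job in; it is judged then, once.
Trained networks look in the newest picture that a camera, given by its name, has taken for a name from the list of things; names that differ only in an ending like _2 or _b are one class to them, and where a whole thing is asked for, a point or a joint stands for the part that bears it (a point fixed in the world has none). Each returns a list of dicts, best first, with "confidence" (0 to 1); they miss things now and then, are a little off and sometimes report something else, mostly with a low value. They report only what shows in the picture. A call takes as long as a camera call. They do not tell look-alikes from the thing itself.
- ctrl.masks_of(query, camera): "pixels" (400x640 bool, what is visible of it) and "at" ([column, row] in pixels, amid what is visible of it).
- ctrl.place_of(query, camera): "at" ([column, row] in pixels: a listed point, or the origin of a listed thing).
The state is a dict: "time_s": time; "qpos": joint angles; "joint_vel": joint speeds; "tau": joint torques, N m; "ee_pos": TCP position; "eef_rot": TCP orientation; "force": force on the tool from outside, world axes, zero at the start; "moment": the same for the moment, N m; "grip_width": finger opening in m; "grip_force": force on a finger pad.
Only numpy, scipy, OpenCV 4.12 (cv2) and the standard library are available. Lean on these libraries where they do the work, as an engineer would, in place of code of your own. Each camera call takes 0.05 s, during which the arm holds its last target. There are 200 camera calls.

## Working session

There is one attempt and no reset: what is moved stays moved. The work goes in short steps, Python scripts to look and compute and a tool call to move; the robot and the scene stay as the last step left them, time stands still between calls to the robot, and variables do not carry over. Pictures are saved under pics/ and viewed, at most 14 in all, crops included, and the job is handed in when it is done.

Besides the shell and the picture viewer there is one more tool, called after "Request:" in YAML: its name, and indented under it one key for each argument. step_arm: Moves the arm, as the interface text tells. Its arguments: {"type":"object","properties":{"plan":{"type":"array","items":{"type":"array","items":{"type":"array","items":{"type":"number"}}}},"grip":{"type":"number"},"squeeze":{"type":"number"}},"required":["plan"]}

```bash
mkdir -p pics; cat > h.py <<'E'
import numpy as np, cv2
from station import ctrl
def ray(cam,px,z):
    m=ctrl.camera_model(cam);K,R,t=[np.array(m[k]) for k in("intrinsics","R","t")]
    d=R.T@np.linalg.inv(K)@np.array([px[0],px[1],1.]);c=-R.T@t
    return c+d*(z-c[2])/d[2]
def proj(cam,X):
    m=ctrl.camera_model(cam);K,R,t=[np.array(m[k]) for k in("intrinsics","R","t")]
    p=K@(R@np.array(X)+t);return p[:2]/p[2]
def snap(cam,name):
    im=np.array(ctrl.camera(cam));cv2.imwrite("pics/"+name+".png",im[:,:,::-1]);return im
E
python3 - <<'E'
from h import *
np.set_printoptions(precision=4,suppress=True)
for c in("top","scene"):
    snap(c,c+"0")
    m=ctrl.camera_model(c);print(c,-np.array(m["R"]).T@np.array(m["t"]))
    zs={"sensor":0.013,"tray":0.01,"parking_rack":0,"measuring_dock":0}
    for q in["red_sensor","yellow_sensor","green_sensor","blue_sensor","red_tray","yellow_tray","green_tray","blue_tray","parking_rack","measuring_dock"]:
        z=[v for k,v in zs.items() if k in q][0]
        for r in ctrl.place_of(q,c)[:3]: print(q,round(r["confidence"],2),np.round(r["at"],1),ray(c,r["at"],z))
o=ctrl.get_obs();print(o["time_s"],o["ee_pos"],o["eef_rot"],o["grip_width"],ctrl.grasp_offset)
E
```

```text
top [0.4536 0.0057 1.1197]
red_sensor 0.81 [246.1 171.7] [0.6623 0.1798 0.013 ]
red_sensor 0.75 [255.5 225.8] [0.534  0.1577 0.013 ]
red_sensor 0.73 [273.6 172.8] [0.6586 0.115  0.013 ]
yellow_sensor 0.78 [278.2 229.7] [0.5239 0.1049 0.013 ]
green_sensor 0.84 [224.8 220.9] [0.5467 0.2291 0.013 ]
blue_sensor 0.81 [204.2 217. ] [0.5567 0.277  0.013 ]
red_tray 0.71 [254.5 225.4] [0.5352 0.1604 0.01  ]
red_tray 0.57 [244.1 225.3] [0.5359 0.1847 0.01  ]
yellow_tray 0.5 [282.4 230.5] [0.5221 0.0954 0.01  ]
green_tray 0.82 [231.5 220.4] [0.5479 0.2141 0.01  ]
blue_tray 0.8 [203. 216.] [0.5594 0.2806 0.01  ]
blue_tray 0.63 [278.2 228.7] [0.5265 0.1052 0.01  ]
parking_rack 0.89 [241.6 222.5] [0.5433 0.1922 0.    ]
measuring_dock 0.94 [399.9 224.4] [ 0.532  -0.1815  0.    ]
measuring_dock 0.42 [226.2 222. ] [0.5451 0.2284 0.    ]
scene [ 0.8294 -0.3953  0.7844]
red_sensor 0.69 [371.3 207.1] [0.6637 0.104  0.013 ]
red_sensor 0.66 [382.8 187.5] [0.658  0.1681 0.013 ]
red_sensor 0.6 [340.2 164.8] [0.5384 0.1675 0.013 ]
yellow_sensor 0.71 [318.5 178.3] [0.5184 0.102  0.013 ]
green_sensor 0.72 [354.3 152.1] [0.5452 0.2229 0.013 ]
blue_sensor 0.6 [376.2 140.4] [0.5704 0.2897 0.013 ]
red_tray 0.56 [337.2 163.4] [0.5288 0.1691 0.01  ]
yellow_tray 0.65 [320.4 181.1] [0.5256 0.0996 0.01  ]
yellow_tray 0.27 [344.4 160.2] [0.5378 0.1882 0.01  ]
yellow_tray 0.23 [358.4 154.8] [0.5572 0.2237 0.01  ]
green_tray 0.65 [354.7 154.9] [0.5497 0.218  0.01  ]
blue_tray 0.48 [374.9 140.4] [0.5667 0.2904 0.01  ]
blue_tray 0.32 [321.4 180.9] [0.5272 0.1015 0.01  ]
parking_rack 0.74 [345.  162.9] [0.54   0.1892 0.    ]
parking_rack 0.54 [353.6 153.1] [0.5407 0.2294 0.    ]
measuring_dock 0.57 [250.2 272.5] [ 0.5361 -0.1777  0.    ]
1.1 [ 0.1719 -0.5225  0.2055] [3.1416 0.     0.3178] 0.0940895381685326 0.0188
```

View pics/top0.png

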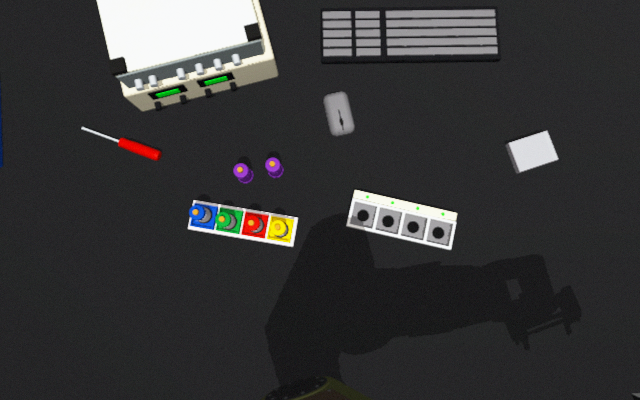

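View pics/scene0.png

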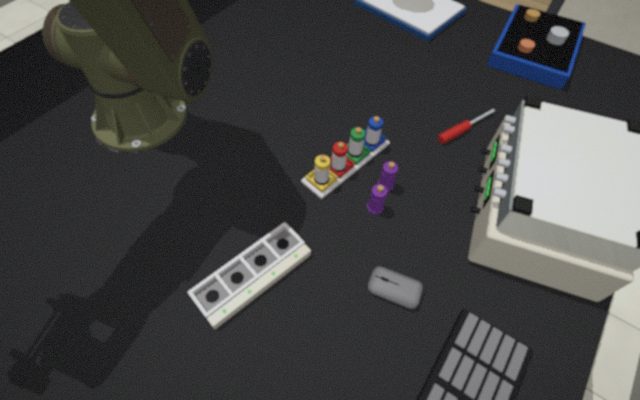

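The top view shows the row as blue, green, red, yellow from left to right at (203,215) to (281,229). The empty dock bays run from (363,215) to (438,232), and two purple look-alikes stand at (243,171) and (274,166). Next I'll refine the rack and dock poses with a model fit and check it with an overlay.

```bash
cat > fit.py <<'E'
from h import *
from scipy.optimize import least_squares
np.set_printoptions(precision=4,suppress=True)
def W(p,l): c,s=np.cos(p[2]),np.sin(p[2]); return np.array([p[0]+c*l[0]-s*l[1],p[1]+s*l[0]+c*l[1],l[2]])
Y=[.09,.03,-.03,-.09]
im=snap("top","t1"); imS=snap("scene","s1")
# bay dark circles
g=im.max(2).astype(float)
obs=[]
for (u,v),y in zip([(363,215),(388,221),(413,227),(438,232)],Y):
    sub=g[v-7:v+8,u-7:u+8]; w=np.clip(80-sub,0,None); yy,xx=np.mgrid[v-7:v+8,u-7:u+8]
    w*=((xx-u)**2+(yy-v)**2<49); obs.append(((xx*w).sum()/w.sum(),(yy*w).sum()/w.sum()))
print(np.round(obs,1))
d=least_squares(lambda p:np.concatenate([proj("top",W(p,(0,y,.012)))-o for o,y in zip(obs,Y)]),[.532,-.18,-.22])
print("dock",d.x,np.abs(d.fun).max())
# brass connectors / caps via sensor masks centroids against rendered silhouettes
def sil(cam,p,y):
    pts=[]
    for r,zs in((.017,(.021,.083)),(.019,(.013,.021)),(.006,(.083,.093))):
        for z in zs:
            for a in np.linspace(0,2*np.pi,24,endpoint=False):
                w=W(p,(0,y,z)); pts.append(proj(cam,w+np.array([r*np.cos(a),r*np.sin(a),0])))
    m=cv2.moments(cv2.convexHull(np.array(pts,np.float32))); return np.array([m["m10"],m["m01"]])/m["m00"]
M=[]
for cam in("top","scene"):
    for q,y in zip(["blue","green","red","yellow"],Y):
        e=W([.541,.19,-.2],(0,y,.05)); e=proj(cam,e)
        for r in ctrl.masks_of(q+"_sensor",cam):
            px=r["pixels"]; yy,xx=np.nonzero(px); c=np.array([xx.mean(),yy.mean()])
            if np.hypot(*(c-e))<10: M.append((cam,y,c)); break
for cams in(("top",),("scene",),("top","scene")):
    r=least_squares(lambda p:np.concatenate([sil(c,p,y)-o for c,y,o in M if c in cams]),[.541,.19,-.2],loss="soft_l1",diff_step=1e-3)
    print("rack",cams,r.x,np.round(r.fun,1))
p=r.x
def draw(im,cam,u0,v0,w,h,k=5):
    o=cv2.resize(im[v0:v0+h,u0:u0+w],None,fx=k,fy=k,interpolation=cv2.INTER_CUBIC)[:,:,::-1].copy()
    def poly(P,z,P0,c):
        q=np.array([(proj(cam,W(P,(a,b,z)))-(u0,v0)+.5)*k for a,b in P0]);cv2.polylines(o,[q.astype(int)],True,c,1)
    def R(x0,x1,y0,y1): return[(x0,y0),(x1,y0),(x1,y1),(x0,y1)]
    poly(p,.01,R(-.035,.035,-.125,.125),(255,0,255))
    poly(d.x,.026,R(-.033,.033,-.123,.123),(255,0,255))
    for y in Y:
        poly(p,.024,R(-.027,.027,y-.027,y+.027),(0,255,255))
        poly(d.x,.026,R(-.027,.027,y-.027,y+.027),(0,255,255))
        poly(p,.083,[(.017*np.cos(a),y+.017*np.sin(a)) for a in np.linspace(0,6.28,20)],(0,0,0))
    return o
A=draw(im,"top",180,185,130,65,4); B=draw(im,"top",338,182,130,75,4)
cv2.imwrite("pics/ov.png",np.vstack([A,B]))
cv2.imwrite("pics/ovs.png",draw(imS,"scene",180,105,220,225,2))
E
python3 fit.py
```

```text
[[362.5 215.3]
 [387.6 221. ]
 [412.7 226.7]
 [437.8 232.5]]
dock [ 0.5325 -0.18   -0.2431] 0.0947749046580384Traceback (most recent call last):
  File "fit.py", line 32, in <module>
    r=least_squares(lambda p:np.concatenate([sil(c,p,y)-o for c,y,o in M if c in cams]),[.541,.19,-.2],loss="soft_l1",diff_step=1e-3)
    return func(*args, **kwargs)
    result = trf(vector_fun.fun, vector_fun.jac, x0, f0, J0, lb, ub, ftol, xtol,
                 gtol, max_nfev, x_scale, loss_function, tr_solver,
                 tr_options.copy(), verbose, callback=callback_wrapped)
    return trf_no_bounds(
        fun, jac, x0, f0, J0, ftol, xtol, gtol, max_nfev, x_scale,
        loss_function, tr_solver, tr_options, verbose, callback=callback)
    J = jac(x)
    self._update_jac()
    ~~~~~~~~~~~~~~~~^^
    self.J = self.jac_wrapped(xp_copy(self.x), f0=self.f)
             ~~~~~~~~~~~~~~~~^^^^^^^^^^^^^^^^^^^^^^^^^^^^
    J, dct = approx_derivative(
             ~~~~~~~~~~~~~~~~~^
        self.fun,
        ^^^^^^^^^
    ...<2 lines>...
        **self.finite_diff_options,
        ^^^^^^^^^^^^^^^^^^^^^
[... 578 characters left out ...]
~~~~~~~~^^^
    return self.f(x, *self.args, **self.kwargs)
           ~~~~~~^^^^^^^^^^^^^^^^^^^^^^^^^^^^^^
  File "fit.py", line 32, in <lambda>
    r=least_squares(lambda p:np.concatenate([sil(c,p,y)-o for c,y,o in M if c in cams]),[.541,.19,-.2],loss="soft_l1",diff_step=1e-3)
                                             ~~~^^^^^^^
  File "fit.py", line 22, in sil
    w=W(p,(0,y,z)); pts.append(proj(cam,w+np.array([r*np.cos(a),r*np.sin(a),0])))
                               ~~~~^^^^^^^^^^^^^^^^^^^^^^^^^^^^^^^^^^^^^^^^^^^^^
  File "h.py", line 8, in proj
    m=ctrl.camera_model(cam);K,R,t=[np.array(m[k]) for k in("intrinsics","R","t")]
ValueError: time passes only in moves, steps and waits
```

camera_model seems to have a call limit, so I'll cache it.

```bash
sed -i 's/m=ctrl.camera_model(cam);K,R,t=\[.*$/K,R,t=mod(cam)/' h.py; sed -i '2a import functools\n@functools.cache\ndef mod(cam):\n    m=ctrl.camera_model(cam);return [np.array(m[k]) for k in("intrinsics","R","t")]' h.py
python3 fit.py 2>&1 | tail -12
```

```text
[[362.5 215.3]
 [387.6 220.9]
 [412.6 226.7]
 [437.8 232.5]]
dock [ 0.5324 -0.18   -0.2432] 0.07580243966924627
rack ('top',) [ 0.5429  0.19   -0.1961] [-0.   0.6  0.7 -1.  -1.1 -0.1  0.2  0.3]
rack ('scene',) [ 0.5411  0.1915 -0.1902] [-1.   0.1  0.4  1.1  0.3 -0.4  0.1 -0.5]
rack ('top', 'scene') [ 0.5422  0.1904 -0.1935] [-0.2  1.1  0.5 -0.6 -1.3  0.2 -0.   0.5 -0.7  0.6  0.6  1.6  0.4  0.1
  0.1 -0. ]
```

View pics/ov.png

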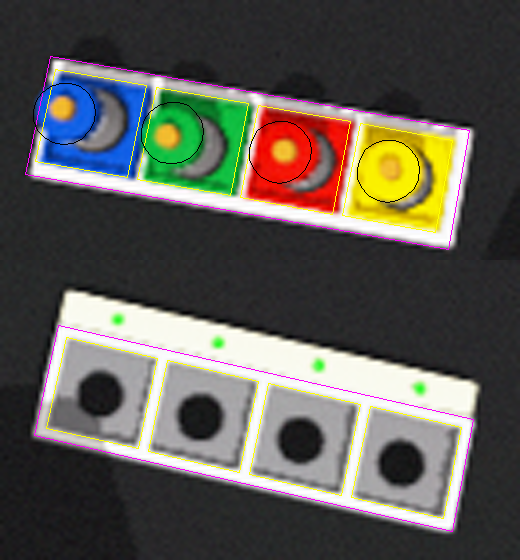

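View pics/ovs.png

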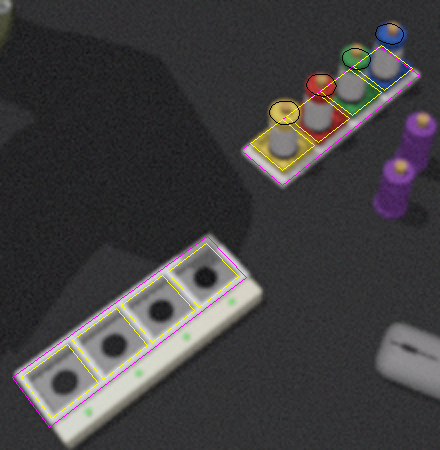

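The overlay matches the rack, trays and dock to about a millimetre. I'll print the full move chain from here in tool axes and units.

```bash
cat > chain.py <<'E'
from h import *
import sys
def W(p,y): c,s=np.cos(p[2]),np.sin(p[2]); return np.array([p[0]-s*y,p[1]+c*y])
RK=(.5422,.1904,-.1945); DK=(.5324,-.1800,-.2432); Y=[.09,.03,-.03,-.09]
H=.150; G=.041; D=.0405
o=ctrl.get_obs(); pos=np.array(o["ee_pos"]); yaw=o["eef_rot"][2]
print(o["time_s"],pos,yaw,o["grip_width"],o["grip_force"],np.round(o["force"],1))
def go(n,xy,z,y):
    global pos,yaw
    c,s=np.cos(yaw),np.sin(yaw); T=np.array([[c,s,0],[s,-c,0],[0,0,-1]])
    u=np.round(T@(np.array([*xy,z])-pos)/.03,2); w=round(-np.degrees(y-yaw)/6,2)
    print(n,u,w); pos=pos+T.T@u*.03; yaw-=np.radians(w*6)
i0=int(sys.argv[1]) if len(sys.argv)>1 else 0
for i in range(i0,4):
    a,b=W(RK,Y[i]),W(DK,Y[3-i]); ra,rb=RK[2]+np.pi/2,DK[2]+np.pi/2
    go("above%d"%i,a,H,ra);go("down",a,G,ra);go("up",a,H,ra);go("bay",b,H,rb);go("lower",b,D,rb);go("up",b,H,rb)
E
python3 chain.py
```

```text
2.1 [ 0.1718495  -0.52245702  0.20543382] 0.3178160395383922 0.09419855574970873 0.0 [-0.4  0.3  0.1]
above0 [ 20.62 -21.33   1.85] -10.11
down [0.   0.   3.63] 0.0
up [ 0.    0.   -3.63] 0.0
bay [-18.17   1.92  -0.  ] 0.47
lower [-0.   -0.    3.65] -0.0
up [-0.   -0.   -3.65] -0.0
above1 [16.06 -2.71 -0.  ] -0.47
down [-0.   -0.    3.63] 0.0
up [-0.   -0.   -3.63] 0.0
bay [-14.18   2.01  -0.  ] 0.47
lower [0.   0.   3.65] -0.0
up [ 0.    0.   -3.65] -0.0
above2 [12.06 -2.61 -0.  ] -0.47
down [0.   0.   3.63] 0.0
up [ 0.    0.   -3.63] 0.0
bay [-10.18   2.11  -0.  ] 0.47
lower [0.   0.   3.65] -0.0
up [ 0.    0.   -3.65] -0.0
above3 [ 8.07 -2.51 -0.  ] -0.47
down [-0.    0.    3.63] 0.0
up [-0.    0.   -3.63] 0.0
bay [-6.18  2.21 -0.  ] 0.47
lower [-0.    0.    3.65] -0.0
up [-0.    0.   -3.65] -0.0
```

Request:
step_arm:
  plan:
    - [[0.5,-0.5,0,0,0,0],[1.4,-1.4,0,0,0,0],[2.3,-2.3,0,0,0,0],[3.2,-3.2,0,0,0,0],[4.1,-4.1,0,0,0,0],[5,-5,0,0,0,0],[6,-6,0,0,0,0],[7,-7,0,0,0,0]]
  grip: 1

```text
time_s: 2.77
ee_pos: [0.3054, -0.257, 0.2056]
eef_rot: [3.141, -0.0, 0.317]
force: [1.2, -0.4, 0.2]
grip_width: 0.0941
grip_force: 0.0
```

Request:
step_arm:
  plan:
    - [[0.9,-0.9,0,0,0,0],[1.8,-1.8,0,0,0,0],[2.7,-2.7,0,0,0,0],[3.6,-3.6,0,0,0,0],[4.5,-4.5,0,0,0,0],[5.4,-5.4,0,0,0,0],[6.2,-6.2,0,0,0,0],[7,-7,0,0,0,0]]

```text
time_s: 3.43
ee_pos: [0.4394, 0.0084, 0.2056]
eef_rot: [3.141, -0.001, 0.318]
force: [1.0, -1.5, 0.3]
grip_width: 0.0936
grip_force: 0.0
```

Request:
step_arm:
  plan:
    - [[0.9,-1,0.2,0,0,-1.1],[1.8,-2,0.4,0,0,-2.2],[2.8,-3.2,0.7,0,0,-3.3],[3.8,-4.3,1,0,0,-4.4],[4.8,-5.4,1.3,0,0,-5.5],[5.7,-6.4,1.6,0,0,-6.6],[6.3,-7,1.8,0,0,-7.7],[6.62,-7.33,1.85,0,0,-8.8]]

```text
time_s: 4.1
ee_pos: [0.559, 0.2811, 0.1477]
eef_rot: [-3.14, 0.001, 1.247]
force: [-1.2, -0.7, 0.6]
grip_width: 0.0941
grip_force: 0.0
```

```bash
python3 chain.py | head -3; python3 -c "
from h import *
print(ctrl.get_obs()['qpos'])"
```

```text
4.1 [0.55899314 0.28112194 0.14765402] 1.247470408070708 0.09413145307736898 0.0 [-1.2 -0.7  0.6]
above0 [-0.07  0.04 -0.08] -1.23
down [-0.    0.    3.64] -0.0
[4.07260491e-01 5.17455914e-01 1.35395893e+00 4.41535978e-04
 1.27215739e+00 7.30456967e-01]
```

Request:
step_arm:
  plan:
    - [[0,0,0,0,0,-0.7],[0,0,0,0,0,-1.31],[0,0,0,0,0,-1.31],[0,0,0,0,0,-1.31]]

```text
time_s: 4.43
ee_pos: [0.5588, 0.2773, 0.1499]
eef_rot: [-3.142, 0.0, 1.374]
force: [1.2, 0.1, 0.6]
grip_width: 0.0941
grip_force: 0.0
```

```bash
python3 - <<'E'
from h import *
o=ctrl.get_obs();print(o["ee_pos"],o["eef_rot"])
im=snap("scene","s2");t=snap("top","t2")
cv2.imwrite("pics/c2.png",np.hstack([cv2.resize(im[60:240,260:460],None,fx=2,fy=2),cv2.resize(t[120:300,120:320],None,fx=2,fy=2)])[:,:,::-1])
E
python3 chain.py|head -3
```

```text
[0.5588245  0.27731542 0.14990188] [-3.14150890e+00  4.74631003e-05  1.37438137e+00]
4.5333 [0.55886092 0.27717342 0.15010833] 1.3741268207830513 0.09408861530505581 0.0 [ 0.6 -0.7 -0.1]
above0 [0.05 0.01 0.  ] -0.02
down [0.   0.   3.64] -0.0
```

View pics/c2.png

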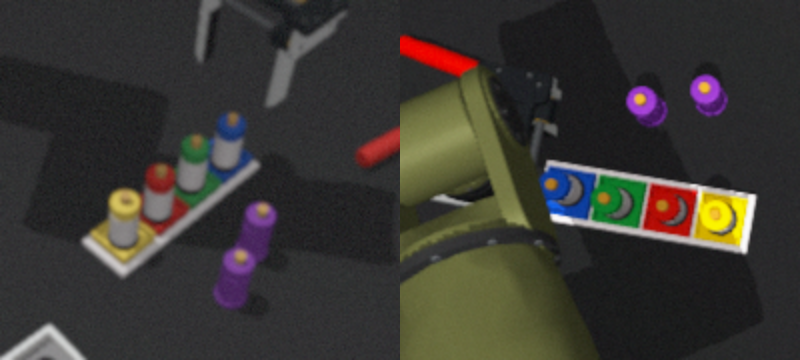

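The fingers straddle the blue sensor along the rack's x axis, with nothing else near them. I'll descend and grip.

Request:
step_arm:
  plan:
    - [[0.05,0,0.6,0,0,0],[0.05,0,1.2,0,0,0],[0.05,0,1.8,0,0,0],[0.05,0,2.4,0,0,0],[0.05,0,3,0,0,0],[0.05,0,3.4,0,0,0],[0.05,0,3.63,0,0,0],[0.05,0,3.63,0,0,0]]

```text
time_s: 5.2
ee_pos: [0.5587, 0.2785, 0.0399]
eef_rot: [-3.14, 0.001, 1.376]
force: [-0.4, -0.7, 0.8]
grip_width: 0.0936
grip_force: 0.0
```

Request:
step_arm:
  plan:
    - [[0,0,0,0,0,0],[0,0,0,0,0,0],[0,0,0,0,0,0],[0,0,0,0,0,0],[0,0,0,0,0,0],[0,0,0,0,0,0],[0,0,0,0,0,0],[0,0,0,0,0,0]]
  grip: 0
  squeeze: 20

```text
time_s: 5.87
ee_pos: [0.5592, 0.2788, 0.0411]
eef_rot: [3.142, -0.0, 1.377]
force: [0.5, -1.4, 0.1]
grip_width: 0.0445
grip_force: 0.0
```

Request:
step_arm:
  plan:
    - [[0,0,0,0,0,0],[0,0,0,0,0,0],[0,0,0,0,0,0],[0,0,0,0,0,0],[0,0,0,0,0,0]]

```text
time_s: 6.28
ee_pos: [0.5592, 0.2788, 0.0411]
eef_rot: [3.141, -0.0, 1.377]
force: [0.5, -0.2, -0.4]
grip_width: 0.0336
grip_force: 20.0
```

Request:
step_arm:
  plan:
    - [[0,0,-0.3,0,0,0],[0,0,-0.8,0,0,0],[0,0,-1.4,0,0,0],[0,0,-2,0,0,0],[0,0,-2.6,0,0,0],[0,0,-3.2,0,0,0],[0,0,-3.63,0,0,0],[0,0,-3.63,0,0,0]]

```text
time_s: 6.95
ee_pos: [0.56, 0.2793, 0.1534]
eef_rot: [3.138, -0.003, 1.377]
force: [-0.0, 0.6, -1.4]
grip_width: 0.0337
grip_force: 20.0
```

Request:
step_arm:
  plan:
    - [[-0.4,0,0,0,0,0],[-1.2,0.1,0,0,0,0],[-2.4,0.25,0,0,0,0],[-3.6,0.4,0,0,0,0],[-4.9,0.5,0,0,0,0],[-6.2,0.65,0,0,0,0],[-7.5,0.8,0,0,0,0],[-8.8,0.92,0,0,0,0]]

```text
time_s: 7.62
ee_pos: [0.5337, 0.0121, 0.1488]
eef_rot: [-3.14, 0.0, 1.376]
force: [0.1, 0.2, -1.9]
grip_width: 0.0339
grip_force: 20.0
```

Request:
step_arm:
  plan:
    - [[-1.3,0.15,0,0,0,0],[-2.6,0.3,0,0,0,0.1],[-3.9,0.42,0,0,0,0.2],[-5.2,0.56,0,0,0,0.3],[-6.5,0.7,0,0,0,0.4],[-7.7,0.85,0,0,0,0.47],[-8.7,0.95,0,0,0,0.47],[-9.37,1,0,0,0,0.47]]

```text
time_s: 8.28
ee_pos: [0.5085, -0.27, 0.1485]
eef_rot: [-3.139, -0.0, 1.325]
force: [-0.2, 0.7, -1.6]
grip_width: 0.0335
grip_force: 20.0
```

Request:
step_arm:
  plan:
    - [[0,0,0,0,0,0],[0,0,0,0,0,0],[0,0,0,0,0,0]]

```text
time_s: 8.53
ee_pos: [0.5098, -0.2666, 0.1491]
eef_rot: [-3.14, -0.001, 1.327]
force: [0.3, 0.5, -1.6]
grip_width: 0.0336
grip_force: 20.0
```

```bash
python3 - <<'E'
from h import *
s=snap("scene","s3");t=snap("top","t3")
cv2.imwrite("pics/c3.png",np.hstack([cv2.resize(s[170:370,130:330],None,fx=2,fy=2),cv2.resize(t[120:320,320:520],None,fx=2,fy=2)])[:,:,::-1])
o=ctrl.get_obs();print(o["ee_pos"],o["eef_rot"],o["grip_width"],o["force"])
E
```

```text
[ 0.51029428 -0.26618314  0.14964218] [-3.14100215e+00 -3.00274015e-04  1.32833153e+00] 0.03350702999554724 [-0.08948601  0.33175756 -1.02390602]
```

View pics/c3.png

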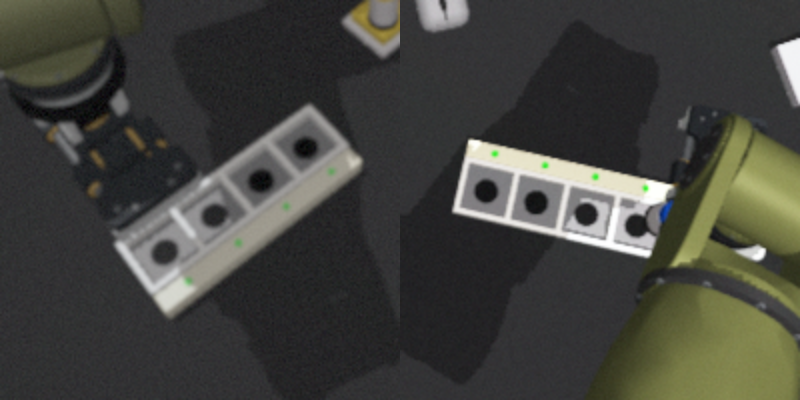

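The blue sensor is above the rightmost bay, so I'll lower it, release and go back up.

Request:
step_arm:
  plan:
    - [[0,0,0.5,0,0,0],[0,0,1.1,0,0,0],[0,0,1.7,0,0,0],[0,0,2.3,0,0,0],[0,0,2.8,0,0,0],[0,0,3.2,0,0,0],[0,0,3.45,0,0,0],[0,0,3.58,0,0,0]]

```text
time_s: 9.3
ee_pos: [0.5103, -0.2666, 0.0417]
eef_rot: [-3.141, -0.0, 1.328]
force: [0.4, -0.5, -1.8]
grip_width: 0.0339
grip_force: 20.0
```

Request:
step_arm:
  plan:
    - [[0,0,0.04,0,0,0],[0,0,0.06,0,0,0],[0,0,0.06,0,0,0],[0,0,0.06,0,0,0]]

```text
time_s: 9.63
ee_pos: [0.5107, -0.2673, 0.0414]
eef_rot: [3.141, 0.0, 1.327]
force: [0.2, -0.6, -1.5]
grip_width: 0.0336
grip_force: 20.0
```

Request:
step_arm:
  plan:
    - [[0,0,0,0,0,0],[0,0,0,0,0,0],[0,0,0,0,0,0],[0,0,0,0,0,0],[0,0,0,0,0,0],[0,0,0,0,0,0],[0,0,0,0,0,0],[0,0,0,0,0,0]]
  grip: 1

```text
time_s: 10.3
ee_pos: [0.5104, -0.2672, 0.0408]
eef_rot: [3.142, 0.0, 1.327]
force: [0.6, -0.1, -0.1]
grip_width: 0.0834
grip_force: 0.0
```

Request:
step_arm:
  plan:
    - [[0,0,0,0,0,0],[0,0,-0.4,0,0,0],[0,0,-1,0,0,0],[0,0,-1.6,0,0,0],[0,0,-2.2,0,0,0],[0,0,-2.9,0,0,0],[0,0,-3.4,0,0,0],[0,0,-3.64,0,0,0]]

```text
time_s: 10.97
ee_pos: [0.5111, -0.2675, 0.1531]
eef_rot: [3.138, 0.001, 1.327]
force: [0.7, -0.3, 0.4]
grip_width: 0.0939
grip_force: 0.0
```

```bash
python3 chain.py 1|head -4
```

```text
10.9667 [ 0.5110521  -0.2675092   0.15308939] 1.3273155762045166 0.09394212152816142 0.0 [ 0.7 -0.3  0.4]
above1 [16.06 -2.72  0.1 ] -0.47
down [ 0.   -0.    3.64] 0.0
up [ 0.   -0.   -3.64] 0.0
```

Request:
step_arm:
  plan:
    - [[0.8,-0.14,0,0,0,0],[2,-0.34,0,0,0,0],[3.3,-0.56,0,0,0,0],[4.6,-0.78,0,0,0,0],[5.9,-1,0,0,0,0],[7.2,-1.22,0,0,0,0],[8.5,-1.44,0,0,0,0],[9.8,-1.66,0,0,0,0]]

```text
time_s: 11.63
ee_pos: [0.5326, 0.0321, 0.1502]
eef_rot: [3.142, -0.0, 1.327]
force: [1.0, -0.3, 0.4]
grip_width: 0.0941
grip_force: 0.0
```

Request:
step_arm:
  plan:
    - [[1.3,-0.2,0,0,0,-0.1],[2.6,-0.42,0,0,0,-0.2],[3.8,-0.64,0,0,0,-0.3],[4.9,-0.84,0,0,0,-0.4],[5.8,-0.98,0,0,0,-0.47],[6.26,-1.05,0,0,0,-0.47],[6.26,-1.05,0,0,0,-0.47],[6.26,-1.05,0,0,0,-0.47]]

```text
time_s: 12.3
ee_pos: [0.5475, 0.2197, 0.1497]
eef_rot: [-3.141, 0.001, 1.377]
force: [0.2, -1.1, -0.0]
grip_width: 0.0938
grip_force: 0.0
```

```bash
python3 chain.py 1|head -4
python3 - <<'E'
from h import *
s=snap("scene","s4");t=snap("top","t4")
cv2.imwrite("pics/c4.png",np.hstack([cv2.resize(s[100:350,180:430],None,fx=1.6,fy=1.6),cv2.resize(t[120:320,300:500],None,fx=2,fy=2)])[:,:,::-1])
E
```

```text
12.3 [0.54751392 0.2196626  0.14968648] 1.3770049874997246 0.09375284595179237 0.0 [ 0.2 -1.1 -0. ]
above1 [ 0.01  0.01 -0.01] 0.01
down [-0.    0.    3.63] -0.0
up [-0.    0.   -3.63] -0.0
```

View pics/c4.png

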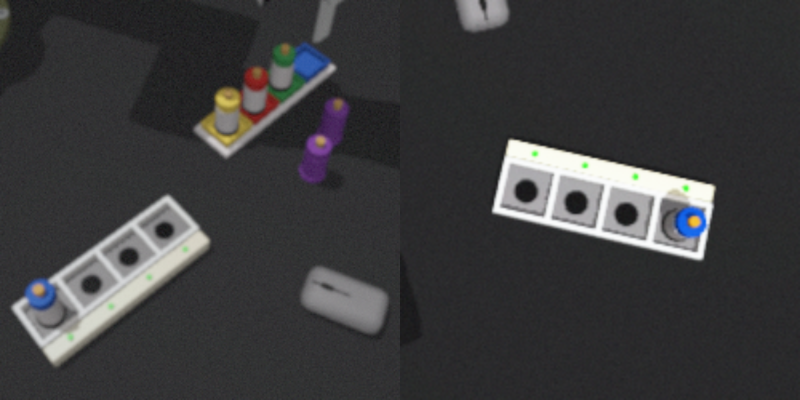

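Blue stands upright and centred in the rightmost bay, at crop position (690,222). The gripper is now above green, so I'll run the same sequence.

Request:
step_arm:
  plan:
    - [[0,0,0.6,0,0,0],[0,0,1.2,0,0,0],[0,0,1.8,0,0,0],[0,0,2.4,0,0,0],[0,0,3,0,0,0],[0,0,3.4,0,0,0],[0,0,3.63,0,0,0],[0,0,3.63,0,0,0]]

```text
time_s: 13.07
ee_pos: [0.5473, 0.2191, 0.04]
eef_rot: [-3.14, 0.001, 1.376]
force: [-0.7, -1.2, -0.0]
grip_width: 0.0941
grip_force: 0.0
```

Request:
step_arm:
  plan:
    - [[0,0,0,0,0,0],[0,0,0,0,0,0],[0,0,0,0,0,0],[0,0,0,0,0,0],[0,0,0,0,0,0],[0,0,0,0,0,0],[0,0,0,0,0,0],[0,0,0,0,0,0]]
  grip: 0
  squeeze: 20

```text
time_s: 13.73
ee_pos: [0.5477, 0.2201, 0.0411]
eef_rot: [3.142, -0.0, 1.377]
force: [0.8, -0.4, -0.4]
grip_width: 0.044
grip_force: 0.0
```

Request:
step_arm:
  plan:
    - [[0,0,0,0,0,0],[0,0,0,0,0,0],[0,0,0,0,0,0],[0,0,0,0,0,0],[0,0,0,0,0,0]]

```text
time_s: 14.15
ee_pos: [0.5476, 0.2201, 0.041]
eef_rot: [-3.141, 0.0, 1.377]
force: [-0.1, 0.6, 0.8]
grip_width: 0.0337
grip_force: 20.0
```

Request:
step_arm:
  plan:
    - [[0,0,-0.3,0,0,0],[0,0,-0.8,0,0,0],[0,0,-1.4,0,0,0],[0,0,-2,0,0,0],[0,0,-2.6,0,0,0],[0,0,-3.2,0,0,0],[0,0,-3.63,0,0,0],[0,0,-3.63,0,0,0]]

```text
time_s: 14.82
ee_pos: [0.5488, 0.2203, 0.1533]
eef_rot: [3.137, -0.002, 1.376]
force: [1.0, 0.6, -0.6]
grip_width: 0.0332
grip_force: 20.0
```

```bash
sed -n '$p' chain.py >/dev/null; python3 chain.py 1|head -1
```

```text
14.8167 [0.54875606 0.22033763 0.15330887] 1.3764839779017395 0.03319614688904444 19.99962016940117 [ 1.   0.6 -0.6]
```

Request:
step_arm:
  plan:
    - [[-0.3,0.04,0,0,0,0],[-1,0.14,0,0,0,0],[-1.9,0.27,0,0,0,0],[-2.8,0.4,0,0,0,0],[-3.8,0.54,0,0,0,0],[-4.8,0.68,0,0,0,0],[-5.8,0.82,0,0,0,0],[-6.8,0.96,0,0,0,0]]

```text
time_s: 15.48
ee_pos: [0.5355, 0.0124, 0.1487]
eef_rot: [-3.14, 0.0, 1.376]
force: [-0.1, -0.3, -1.1]
grip_width: 0.0336
grip_force: 20.0
```

Request:
step_arm:
  plan:
    - [[-1,0.14,0,0,0,0.1],[-2,0.28,0,0,0,0.2],[-3,0.42,0,0,0,0.3],[-4,0.57,0,0,0,0.4],[-5,0.71,0,0,0,0.47],[-6,0.85,0,0,0,0.47],[-6.9,0.98,0,0,0,0.47],[-7.38,1.05,0,0,0,0.47]]

```text
time_s: 16.15
ee_pos: [0.5234, -0.2118, 0.1486]
eef_rot: [-3.14, 0.0, 1.325]
force: [1.1, 0.5, -2.1]
grip_width: 0.0337
grip_force: 20.0
```

Request:
step_arm:
  plan:
    - [[0,0,0,0,0,0],[0,0,0,0,0,0],[0,0,0,0,0,0],[0,0,0,0,0,0]]

```text
time_s: 16.48
ee_pos: [0.5248, -0.2078, 0.1497]
eef_rot: [-3.141, -0.0, 1.329]
force: [-0.2, 0.7, -1.5]
grip_width: 0.0337
grip_force: 20.0
```

Request:
step_arm:
  plan:
    - [[0,0,0.5,0,0,0],[0,0,1.1,0,0,0],[0,0,1.7,0,0,0],[0,0,2.3,0,0,0],[0,0,2.8,0,0,0],[0,0,3.2,0,0,0],[0,0,3.45,0,0,0],[0,0,3.58,0,0,0]]

```text
time_s: 17.15
ee_pos: [0.5246, -0.2084, 0.0417]
eef_rot: [-3.141, -0.0, 1.328]
force: [0.2, -0.9, -2.2]
grip_width: 0.0334
grip_force: 20.0
```

Request:
step_arm:
  plan:
    - [[0,0,0.04,0,0,0],[0,0,0.06,0,0,0],[0,0,0.06,0,0,0],[0,0,0.06,0,0,0]]

```text
time_s: 17.48
ee_pos: [0.525, -0.2091, 0.0414]
eef_rot: [3.141, 0.0, 1.327]
force: [0.9, 0.4, -1.7]
grip_width: 0.0338
grip_force: 20.0
```

Request:
step_arm:
  plan:
    - [[0,0,0,0,0,0],[0,0,0,0,0,0],[0,0,0,0,0,0],[0,0,0,0,0,0],[0,0,0,0,0,0],[0,0,0,0,0,0],[0,0,0,0,0,0],[0,0,0,0,0,0]]
  grip: 1

```text
time_s: 18.15
ee_pos: [0.5247, -0.209, 0.0408]
eef_rot: [3.142, -0.0, 1.327]
force: [0.1, 0.5, 1.0]
grip_width: 0.0841
grip_force: 0.0
```

Request:
step_arm:
  plan:
    - [[0,0,0,0,0,0],[0,0,-0.4,0,0,0],[0,0,-1,0,0,0],[0,0,-1.6,0,0,0],[0,0,-2.2,0,0,0],[0,0,-2.9,0,0,0],[0,0,-3.4,0,0,0],[0,0,-3.64,0,0,0]]

```text
time_s: 18.82
ee_pos: [0.5254, -0.2093, 0.153]
eef_rot: [3.138, 0.001, 1.327]
force: [0.3, -0.3, -0.3]
grip_width: 0.0938
grip_force: 0.0
```

Request:
step_arm:
  plan:
    - [[0.5,-0.1,0,0,0,0],[1.3,-0.28,0,0,0,0],[2.2,-0.48,0,0,0,0],[3.1,-0.67,0,0,0,0],[4,-0.87,0,0,0,0],[4.9,-1.06,0,0,0,0],[5.8,-1.26,0,0,0,0],[6.7,-1.45,0,0,0,0]]

```text
time_s: 19.48
ee_pos: [0.5306, -0.0021, 0.1501]
eef_rot: [-3.141, 0.0, 1.327]
force: [1.1, -0.1, 0.4]
grip_width: 0.0939
grip_force: 0.0
```

Request:
step_arm:
  plan:
    - [[1,-0.2,0,0,0,-0.1],[2,-0.43,0,0,0,-0.2],[3,-0.65,0,0,0,-0.3],[4,-0.87,0,0,0,-0.4],[4.8,-1.04,0,0,0,-0.47],[5.36,-1.16,0,0,0,-0.47],[5.36,-1.16,0,0,0,-0.47],[5.36,-1.16,0,0,0,-0.47]]

```text
time_s: 20.15
ee_pos: [0.5357, 0.1614, 0.1498]
eef_rot: [-3.141, 0.0, 1.378]
force: [-0.4, 0.0, 0.8]
grip_width: 0.0937
grip_force: 0.0
```

```bash
python3 chain.py 2|head -4
python3 - <<'E'
from h import *
s=snap("scene","s5");t=snap("top","t5")
cv2.imwrite("pics/c5.png",np.hstack([cv2.resize(s[100:350,180:430],None,fx=1.6,fy=1.6),cv2.resize(t[120:320,300:500],None,fx=2,fy=2)])[:,:,::-1])
E
```

```text
20.15 [0.53567199 0.16137273 0.1498296 ] 1.3779606706939376 0.0936966013466129 0.0 [-0.4  0.   0.8]
above2 [-0.01  0.03 -0.01] 0.02
down [ 0.   -0.    3.64] -0.0
up [ 0.   -0.   -3.64] -0.0
```

View pics/c5.png

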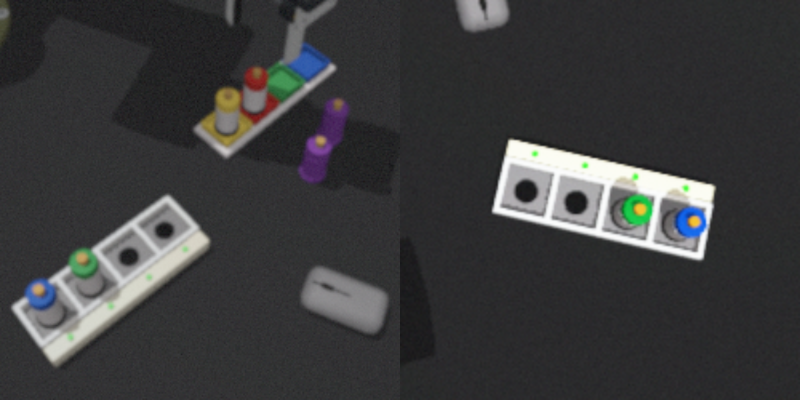

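Blue and green stand upright in the two right-hand bays, and the gripper is above red.

Request:
step_arm:
  plan:
    - [[0,0,0.6,0,0,0],[0,0,1.2,0,0,0],[0,0,1.8,0,0,0],[0,0,2.4,0,0,0],[0,0,3,0,0,0],[0,0,3.4,0,0,0],[0,0,3.63,0,0,0],[0,0,3.63,0,0,0]]

```text
time_s: 20.92
ee_pos: [0.5355, 0.1603, 0.04]
eef_rot: [-3.14, 0.001, 1.376]
force: [-0.1, 1.0, 0.1]
grip_width: 0.094
grip_force: 0.0
```

Request:
step_arm:
  plan:
    - [[0,0,0,0,0,0],[0,0,0,0,0,0],[0,0,0,0,0,0],[0,0,0,0,0,0],[0,0,0,0,0,0],[0,0,0,0,0,0],[0,0,0,0,0,0],[0,0,0,0,0,0]]
  grip: 0
  squeeze: 20

```text
time_s: 21.58
ee_pos: [0.536, 0.161, 0.0411]
eef_rot: [3.141, -0.0, 1.377]
force: [0.4, 0.5, 0.6]
grip_width: 0.0441
grip_force: 0.0
```

Request:
step_arm:
  plan:
    - [[0,0,0,0,0,0],[0,0,0,0,0,0],[0,0,0,0,0,0],[0,0,0,0,0,0],[0,0,0,0,0,0]]

```text
time_s: 22.0
ee_pos: [0.536, 0.161, 0.0411]
eef_rot: [3.142, -0.0, 1.377]
force: [0.7, -0.9, 0.0]
grip_width: 0.0335
grip_force: 20.0
```

Request:
step_arm:
  plan:
    - [[0,0,-0.3,0,0,0],[0,0,-0.8,0,0,0],[0,0,-1.4,0,0,0],[0,0,-2,0,0,0],[0,0,-2.6,0,0,0],[0,0,-3.2,0,0,0],[0,0,-3.63,0,0,0],[0,0,-3.63,0,0,0]]

```text
time_s: 22.67
ee_pos: [0.537, 0.1613, 0.1532]
eef_rot: [3.137, -0.002, 1.377]
force: [-0.0, 0.6, 0.2]
grip_width: 0.0337
grip_force: 20.0
```

Request:
step_arm:
  plan:
    - [[-0.3,0.06,0,0,0,0],[-0.9,0.19,0,0,0,0],[-1.5,0.31,0,0,0,0],[-2.2,0.46,0,0,0,0],[-2.9,0.6,0,0,0,0],[-3.6,0.75,0,0,0,0],[-4.3,0.89,0,0,0,0],[-5,1.04,0,0,0,0]]

```text
time_s: 23.33
ee_pos: [0.5368, 0.0062, 0.1487]
eef_rot: [-3.14, 0.0, 1.376]
force: [-0.1, -0.0, -1.5]
grip_width: 0.0337
grip_force: 20.0
```

Request:
step_arm:
  plan:
    - [[-0.8,0.16,0,0,0,0.1],[-1.6,0.33,0,0,0,0.2],[-2.4,0.5,0,0,0,0.3],[-3.2,0.66,0,0,0,0.4],[-4,0.83,0,0,0,0.47],[-4.7,0.97,0,0,0,0.47],[-5.18,1.07,0,0,0,0.47],[-5.18,1.07,0,0,0,0.47]]

```text
time_s: 24.0
ee_pos: [0.5383, -0.1533, 0.1489]
eef_rot: [-3.14, 0.0, 1.325]
force: [0.1, -0.3, -2.4]
grip_width: 0.0338
grip_force: 20.0
```

Request:
step_arm:
  plan:
    - [[0,0,0,0,0,0],[0,0,0,0,0,0],[0,0,0,0,0,0],[0,0,0,0,0,0]]

```text
time_s: 24.33
ee_pos: [0.5391, -0.15, 0.1499]
eef_rot: [-3.141, -0.0, 1.328]
force: [0.3, -1.0, -1.9]
grip_width: 0.0338
grip_force: 20.0
```

The pose matches the target (0.5396, -0.1509). I'll lower and release, then go to yellow.

Request:
step_arm:
  plan:
    - [[0,0,0.5,0,0,0],[0,0,1.1,0,0,0],[0,0,1.7,0,0,0],[0,0,2.3,0,0,0],[0,0,2.8,0,0,0],[0,0,3.2,0,0,0],[0,0,3.45,0,0,0],[0,0,3.58,0,0,0]]

```text
time_s: 25.0
ee_pos: [0.5389, -0.1505, 0.0417]
eef_rot: [-3.141, -0.0, 1.328]
force: [-0.2, -0.9, -1.3]
grip_width: 0.0337
grip_force: 20.0
```

Request:
step_arm:
  plan:
    - [[0,0,0.04,0,0,0],[0,0,0.06,0,0,0],[0,0,0.06,0,0,0],[0,0,0.06,0,0,0]]

```text
time_s: 25.33
ee_pos: [0.5394, -0.151, 0.0414]
eef_rot: [3.14, 0.0, 1.327]
force: [0.1, -0.4, -1.2]
grip_width: 0.0334
grip_force: 20.0
```

Request:
step_arm:
  plan:
    - [[0,0,0,0,0,0],[0,0,0,0,0,0],[0,0,0,0,0,0],[0,0,0,0,0,0],[0,0,0,0,0,0],[0,0,0,0,0,0],[0,0,0,0,0,0],[0,0,0,0,0,0]]
  grip: 1

```text
time_s: 26.0
ee_pos: [0.5391, -0.1509, 0.0407]
eef_rot: [-3.142, -0.0, 1.327]
force: [0.1, 0.7, -0.2]
grip_width: 0.0837
grip_force: 0.0
```

Request:
step_arm:
  plan:
    - [[0,0,0,0,0,0],[0,0,-0.4,0,0,0],[0,0,-1,0,0,0],[0,0,-1.6,0,0,0],[0,0,-2.2,0,0,0],[0,0,-2.9,0,0,0],[0,0,-3.4,0,0,0],[0,0,-3.64,0,0,0]]

```text
time_s: 26.67
ee_pos: [0.5398, -0.1511, 0.1531]
eef_rot: [3.138, 0.0, 1.327]
force: [-0.2, -0.8, 0.2]
grip_width: 0.0937
grip_force: 0.0
```

Request:
step_arm:
  plan:
    - [[0.5,-0.15,0,0,0,0],[1.2,-0.37,0,0,0,0],[2.2,-0.68,0,0,0,0],[3.2,-1,0,0,0,0],[4.2,-1.3,0,0,0,0],[5.2,-1.62,0,0,0,0],[6.2,-1.93,0,0,0,0],[7,-2.18,0,0,0,0]]

```text
time_s: 27.33
ee_pos: [0.5257, 0.0707, 0.1501]
eef_rot: [-3.141, -0.0, 1.328]
force: [0.6, 0.9, -0.2]
grip_width: 0.094
grip_force: 0.0
```

Request:
step_arm:
  plan:
    - [[0.6,-0.18,0,0,0,-0.2],[1.07,-0.33,0,0,0,-0.4],[1.07,-0.33,0,0,0,-0.47],[1.07,-0.33,0,0,0,-0.47],[1.07,-0.33,0,0,0,-0.47]]

```text
time_s: 27.75
ee_pos: [0.5244, 0.1016, 0.1499]
eef_rot: [-3.141, 0.0, 1.376]
force: [0.3, -0.7, -0.1]
grip_width: 0.0936
grip_force: 0.0
```

```bash
python3 chain.py 3|head -4
python3 - <<'E'
from h import *
s=snap("scene","s6");t=snap("top","t6")
cv2.imwrite("pics/c6.png",np.hstack([cv2.resize(s[100:350,180:430],None,fx=1.6,fy=1.6),cv2.resize(t[120:320,300:500],None,fx=2,fy=2)])[:,:,::-1])
E
```

```text
27.75 [0.52437357 0.10163146 0.14993583] 1.3757894531728825 0.09360044021910034 0.0 [ 0.3 -0.7 -0.1]
above3 [ 0.02  0.01 -0.  ] -0.0
down [-0.    0.    3.63] -0.0
up [-0.    0.   -3.63] -0.0
```

View pics/c6.png

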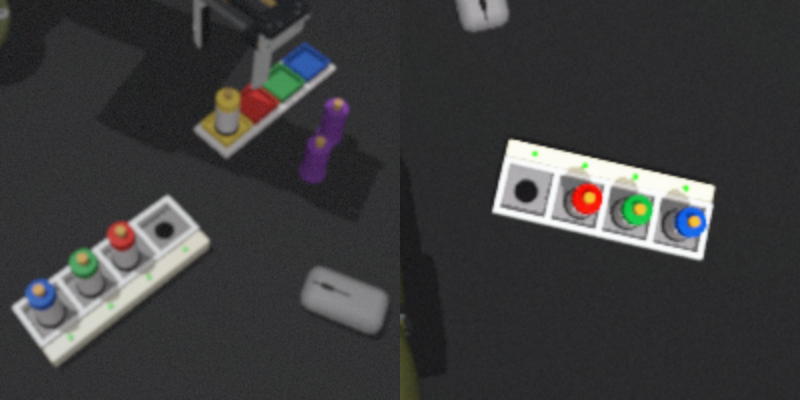

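Red, green and blue are placed upright, and only yellow remains. Its transfer is (-6.18, 2.21).

Request:
step_arm:
  plan:
    - [[0,0,0.6,0,0,0],[0,0,1.2,0,0,0],[0,0,1.8,0,0,0],[0,0,2.4,0,0,0],[0,0,3,0,0,0],[0,0,3.4,0,0,0],[0,0,3.63,0,0,0],[0,0,3.63,0,0,0]]

```text
time_s: 28.52
ee_pos: [0.5239, 0.1018, 0.04]
eef_rot: [-3.14, 0.001, 1.376]
force: [-0.6, 0.1, 0.7]
grip_width: 0.0939
grip_force: 0.0
```

Request:
step_arm:
  plan:
    - [[0,0,0,0,0,0],[0,0,0,0,0,0],[0,0,0,0,0,0],[0,0,0,0,0,0],[0,0,0,0,0,0],[0,0,0,0,0,0],[0,0,0,0,0,0],[0,0,0,0,0,0]]
  grip: 0
  squeeze: 20

```text
time_s: 29.18
ee_pos: [0.5244, 0.1023, 0.0411]
eef_rot: [3.142, -0.0, 1.377]
force: [-0.8, 0.3, -0.6]
grip_width: 0.0446
grip_force: 0.0
```

Request:
step_arm:
  plan:
    - [[0,0,0,0,0,0],[0,0,0,0,0,0],[0,0,0,0,0,0],[0,0,0,0,0,0],[0,0,0,0,0,0]]

```text
time_s: 29.6
ee_pos: [0.5244, 0.1022, 0.041]
eef_rot: [3.142, 0.0, 1.377]
force: [-0.0, -0.3, -0.9]
grip_width: 0.0336
grip_force: 20.0
```

Request:
step_arm:
  plan:
    - [[0,0,-0.3,0,0,0],[0,0,-0.8,0,0,0],[0,0,-1.4,0,0,0],[0,0,-2,0,0,0],[0,0,-2.6,0,0,0],[0,0,-3.2,0,0,0],[0,0,-3.63,0,0,0],[0,0,-3.63,0,0,0]]

```text
time_s: 30.27
ee_pos: [0.5254, 0.1024, 0.1531]
eef_rot: [3.137, -0.001, 1.377]
force: [0.3, -0.3, -1.2]
grip_width: 0.0336
grip_force: 20.0
```

Request:
step_arm:
  plan:
    - [[-0.3,0.1,0,0,0,0],[-1,0.36,0,0,0,0.1],[-1.9,0.68,0,0,0,0.2],[-2.8,1,0,0,0,0.3],[-3.7,1.32,0,0,0,0.4],[-4.6,1.64,0,0,0,0.47],[-5.5,1.97,0,0,0,0.47],[-6.18,2.21,0,0,0,0.47]]

```text
time_s: 30.93
ee_pos: [0.553, -0.0951, 0.1486]
eef_rot: [-3.14, 0.0, 1.326]
force: [0.7, 0.6, -0.8]
grip_width: 0.0337
grip_force: 20.0
```

Request:
step_arm:
  plan:
    - [[0,0,0,0,0,0],[0,0,0,0,0,0],[0,0,0,0,0,0],[0,0,0,0,0,0]]

```text
time_s: 31.27
ee_pos: [0.5533, -0.0917, 0.1495]
eef_rot: [-3.141, -0.0, 1.328]
force: [-0.1, -0.1, -1.1]
grip_width: 0.0336
grip_force: 20.0
```

Request:
step_arm:
  plan:
    - [[0,0,0.5,0,0,0],[0,0,1.1,0,0,0],[0,0,1.7,0,0,0],[0,0,2.3,0,0,0],[0,0,2.8,0,0,0],[0,0,3.2,0,0,0],[0,0,3.45,0,0,0],[0,0,3.58,0,0,0]]

```text
time_s: 31.93
ee_pos: [0.5534, -0.092, 0.0417]
eef_rot: [-3.141, -0.0, 1.328]
force: [-0.5, -0.0, -0.9]
grip_width: 0.0336
grip_force: 20.0
```

Request:
step_arm:
  plan:
    - [[0,0,0.04,0,0,0],[0,0,0.06,0,0,0],[0,0,0.06,0,0,0],[0,0,0.06,0,0,0]]

```text
time_s: 32.27
ee_pos: [0.554, -0.0925, 0.0414]
eef_rot: [3.141, -0.0, 1.327]
force: [-0.1, 0.3, -0.3]
grip_width: 0.0337
grip_force: 20.0
```

Request:
step_arm:
  plan:
    - [[0,0,0,0,0,0],[0,0,0,0,0,0],[0,0,0,0,0,0],[0,0,0,0,0,0],[0,0,0,0,0,0],[0,0,0,0,0,0],[0,0,0,0,0,0],[0,0,0,0,0,0]]
  grip: 1

```text
time_s: 32.93
ee_pos: [0.5536, -0.0925, 0.0407]
eef_rot: [3.142, 0.0, 1.327]
force: [-1.4, 0.2, 0.3]
grip_width: 0.0837
grip_force: 0.0
```

Request:
step_arm:
  plan:
    - [[0,0,0,0,0,0],[0,0,-0.4,0,0,0],[0,0,-1,0,0,0],[0,0,-1.6,0,0,0],[0,0,-2.2,0,0,0],[0,0,-2.9,0,0,0],[0,0,-3.4,0,0,0],[0,0,-3.64,0,0,0]]

```text
time_s: 33.6
ee_pos: [0.5544, -0.0926, 0.153]
eef_rot: [3.138, -0.0, 1.327]
force: [0.5, -0.0, 0.9]
grip_width: 0.0936
grip_force: 0.0
```

Request:
step_arm:
  plan:
    - [[0.6,0,-0.2,0,0,0],[1.4,0,-0.4,0,0,0],[2.2,0,-0.6,0,0,0],[3,0,-0.8,0,0,0],[4,0,-1,0,0,0],[5,0,-1,0,0,0],[5.5,0,-1,0,0,0],[5.5,0,-1,0,0,0]]

```text
time_s: 34.27
ee_pos: [0.5935, 0.0701, 0.1797]
eef_rot: [-3.141, -0.0, 1.33]
force: [-0.4, 0.1, -0.3]
grip_width: 0.0939
grip_force: 0.0
```

```bash
python3 - <<'E'
from h import *
s=snap("scene","s7");t=snap("top","t7")
cv2.imwrite("pics/c7.png",np.hstack([cv2.resize(s[100:350,180:430],None,fx=1.6,fy=1.6),cv2.resize(t[120:320,300:500],None,fx=2,fy=2)])[:,:,::-1])
E
```

```text
(no output)
```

View pics/c7.png

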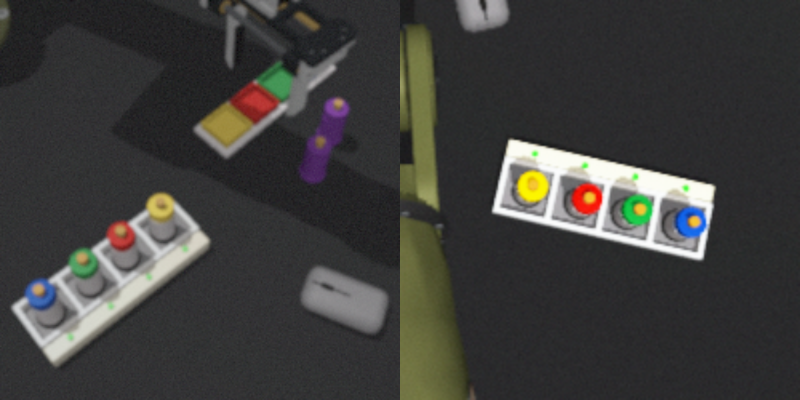

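All four stand upright in their bays, in the order yellow, red, green, blue from left to right, which is the reverse of the rack. The purple look-alikes are untouched and the gripper is clear of everything.

```bash
python3 -c "
from station import ctrl
print(ctrl.hand_in())"
```

```text
the job is handed in; nothing more can be done
None
```

The job is handed in: yellow, red, green and blue stand upright and free in the dock bays from left to right, the reverse of the rack order, at about 34 s on the clock.

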